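# Light the agglutination slide and hold the reading lens at focus above it

### The arm

A 6-joint arm with a two-finger parallel gripper is mounted at the origin on the work surface. World frame = base frame: x ahead of the robot, y to its left, z up, the work surface at z = 0. Lengths are in m, angles in rad, forces in N, time in s.
With the tool pointing down it reaches from about 0.425 to 0.95 m from the base axis. Payload 3.5 kg.
Tool frame: the origin (TCP) lies midway between the tips of the shut fingers; the grasp point (between the pads) lies 19 mm behind it; z points along the fingers, y is the direction in which the jaws open and shut (so a half turn about z gives the same grasp; the last joint's range is limited). The gripper opens to 85 mm and grips with 20 to 120 N. Pads are 22 mm wide; open, the fingers measure 114 mm over their backs; the gripper's body (76 mm by 85 mm) begins 54 mm behind the grasp point. The pads swing forward as they close: fully open they stand 13 mm farther back than shut.
Start: joints at [1.139, 0.286, 1.577, -0, 1.279, -0.15], TCP at [0.188, 0.648, 0.231] pointing down, gripper open.
Joint ranges: [-2.77, 2.77], [-0.9, 2.22], [0.21, 2.48], [-1.53, 4.67], [0.24, 2.81], [-2.84, 2.84]. Speed limits (rad/s): [2.79, 2.79, 3.14, 3.14, 3.14, 3.14].

### API

Orientations are given as a unit quaternion [x, y, z, w].
In Python, from plant import ctrl gives the robot as it stands.
- The arm moves only by the tool apply_moves, never from a script. Its argument "moves" is a list that holds one entry, the list of rows, each a list of 7 numbers: the shift along the tool's x, y, z in m, then the turn, a rotation vector about the tool's x, y, z in degrees, then the gripper's target within -1 to 1 (shut at 1, half-way at 0, fully open at -1). In form: [[[tx, ty, tz, ax, ay, az, hand], ...]]. A call has 1 to 12 rows; each row shifts and turns the pose as measured when the row begins, along the tool's axes as they then stand; what a row does not reach is not made up. A row lasts 1/10 s, in which the tool goes at most 50 mm and 8.59 degrees, less where a joint would pass 70% of its speed; a pose out of reach is approached as far as the arm can. A call with a gripper value outside its range is refused whole. The fingers move at their own pace and stop on an object; "force" is the grip in N (left out, the last holds). Time passes only in rows, so rows that do not move let the fingers close. It gives the time, the measured TCP pose, the force and the opening at its end, in the units of the state.
- ctrl.get_state(): the state, without advancing time (a new reading comes with each control period).
- ctrl.read_camera(name): name is "scene" or "top" or "wrist"; returns the picture (420x560x3 uint8, red, green, blue); there is no depth.
- ctrl.get_calibration(name): a dict with "camera_matrix" (3x3 intrinsics, pixels), "cam_to_world" (4x4, takes a point from camera to world coordinates). Camera axes: x right, y up, looking along -z (the intrinsics and any distortion apply to the point x, -y, -z); pixel columns grow to the right and rows downward; lengths in m; the calibration is good to about 2 mm. The wrist camera is an equidistant fisheye: a pixel r from the principal point sees the ray r / f radians off the axis. A picture is of the moment at which its call begins: read the wrist's pose just before it. get_calibration takes no time and is no camera call; for the wrist camera it gives the pose at the moment of the call.
- ctrl.sign_off(): hands the job in, once; it reports no verdict.
The state is a dict: "time": time; "qpos": joint angles; "dq": joint speeds; "joint_efforts": joint torques, N m; "eef_pos": TCP position; "tcp_rot": TCP orientation; "contact_force": force on the tool from outside, world axes, zero at the start; "wrist_torque": the same for the moment, N m; "opening": opening from 0.0 (shut) to 1.0 (fully open).
Only numpy, scipy, OpenCV 4.12 (cv2) and the standard library are available. Lean on these libraries where they do the work, as an engineer would, in place of code of your own. Each camera call takes 0.05 s, during which the arm holds its last target. There are 200 camera calls.

### The job

Swing the stand's lamp round until its light falls on the test slide lying on the stand's base, and leave it there. Then pick up the hand lens and hold it level and centred over the slide, with the glass at the height of the collar on the pole, which is set to the lens's focal height. Finish still holding the lens in the air like that, without disturbing the slide, the collar or the other things on the bench.

Things in the scene. Friction and masses are not known exactly. Their poses are not given: they have to be found in the camera images.
- stand: Inspection stand, fixed to the bench: a grey base plate 280 mm (its x) by 170 mm (its y), 18 mm thick; origin at the centre of its underside, on the bench. A steel pole of 16 mm diameter stands 90 mm from the centre towards +x of the base, up to 203 mm above the bench; the lamp's boss (34 mm diameter) caps it up to 234 mm. The front end of the base (its -x end) carries the slide.
- lamp_hinge (a point): Point on the pole's vertical axis, about which the lamp turns, 255 mm above the bench (20 mm above the top of the boss). Fixed to the stand.
- lamp (a joint): Swing of the lamp about the pole, rad. 0: the arm points along the base to its front end (the stand's -x); positive: swung towards the stand's +y side; limits -0.6 and 1.6. It starts between 0.6 and 1.15. The joint is stiff (0.3 N m of friction, about 3 N at the grip) and stays where it is left.
- lamp_grip (a point): Middle of the lamp's hand grip: an upright black rubber peg of 16 mm diameter and 46 mm length (z 228 to 274 mm above the bench) on top of the white lamp head (62 mm diameter). It stands 95 mm from the pole's axis; this point lies 255 mm above the bench, 19 mm below the top of the peg. The arm bar and the head lie below 228 mm.
- lamp_spot (a point): Where the middle of the lamp's beam lands: 170 mm from the pole's axis, in the same direction from it as the hand grip, 22 mm above the bench (the height of the slide's top). The head leans outwards, so the spot, drawn as a faint round pool of light of 76 mm diameter, is 75 mm beyond the grip.
- collar_mark (a point): Centre of the steel collar (34 mm diameter, 12 mm high, with a bright groove round its middle) locked on the pole; this point is on the pole's axis at the height of the groove, which marks the focal height for the lens: 100 to 145 mm above the bench. The thumbscrew behind it sticks out to 32 mm from the axis.
- slide: Test slide: a white plastic plate 55 mm (x) by 80 mm (y), 4 mm thick, with six ringed wells, loose on the front part of the stand's base, 155 to 185 mm from the pole's axis. Origin at the centre of its underside, 18 mm above the bench.
- lens: Hand lens lying flat on the bench, to the left or the right of the stand: round glass in a steel rim of 82 mm outside diameter and 12 mm height, and a black flat-sided handle along its -x. Origin under the centre of the glass, at the underside, which is flat from rim to handle; z is the optical axis, up. About 0.16 kg; the balance point lies some 60 mm from the glass centre.
- lens_center (a point): Centre of the glass, 6 mm above the lens's flat underside.
- lens_handle (a point): Place to hold the handle: 80 mm from the glass centre, 10 mm above the underside. The handle is 16 mm wide (lens y) and 20 mm high (lens z), from 55 to 165 mm behind the glass centre.
- tipbox: Bystander: pipette-tip box, 85 by 120 mm, 56 mm high, on the other side of the stand from the lens. Origin at the centre of its underside.
- spare_slide: Bystander: another slide, as the test slide, lying flat on the bench nearer to the robot. Origin at the centre of its underside.
- marker: Bystander: marker pen, 130 mm long (its x), 15 mm thick, lying on the bench near the robot. Origin at its middle, on the bench.
- stick_jar: Bystander: clear jar, 54 mm diameter and 62 mm high, with wooden mixing sticks up to 112 mm. Origin at the centre of its underside.
- rack_green: Bystander: green tube rack with capped tubes, 92 by 196 mm, 84 mm high. Origin at the centre of its underside.
- rack_white: Bystander: white tube rack with capped tubes, 92 by 176 mm, 84 mm high. Origin at the centre of its underside.
- saline: Bystander: clear bottle, 56 mm diameter, 140 mm high. Origin at the centre of its underside.
- timer: Bystander: white bench timer, 62 by 66 mm, 20 mm high. Origin at the centre of its underside.
Not all that is in view belongs to the job. What is shaped like the slide but brown, green or turquoise is not meant.

How it is judged:
On the way, in this order (a step that is already met when the one before it is completed fails the run):
1. the lamp is swung so that its light falls on the slide, and let go there, while the lens still lies on the bench (horizontal distance between lamp_spot and slide below 0.025 m and contact force between the fingers and stand below 0.3 N and height (world z) of lens below 0.01 m), for 0.2 s.
2. the lens is picked up in the fingers, 50 mm or more off the bench (height (world z) of lens_center above 0.05 m and contact force between the fingers and lens above 0.5 N), for 0.2 s.
At the end, for the whole second after the job is handed in: Lens held still in the fingers, clear of stand and slide: glass centre within 15 mm (from above) of the slide's centre and 8 mm of the height of the collar's groove, level within 8 degrees. Beam's middle within 25 mm of the slide's centre; slide within 10 mm of its start (horizontal distance between lamp_spot and slide below 0.025 m and horizontal distance between lens_center and slide below 0.015 m and z of lens_center in the frame of collar_mark between -0.008 and 0.008 m and angle between lens's own z axis and vertical below 0.14 rad and contact force between the fingers and lens above 0.5 N and contact force between lens and stand below 0.2 N and contact force between lens and slide below 0.2 N and linear speed of lens below 0.02 m/s and distance of slide from where it was at the start of the episode below 0.01 m); the arm keeps its last pose, push and grip.
It fails at once if the test slide is pushed more than 10 mm (distance of slide from where it was at the start of the episode above 0.01 m).
It fails at once if the collar is shifted on the pole by more than 4 mm (distance of collar_mark from where it was at the start of the episode above 0.004 m).
It fails at once if another thing on the bench is pushed more than 25 mm or knocked over (distance of any of tipbox, spare_slide, marker, stick_jar, rack_green, rack_white, saline, timer from where it was at the start of the episode above 0.025 m or angle between any of stick_jar, saline's own z axis and vertical above 0.7 rad).
It also fails if it takes over 48 s, if anything falls off the work surface, if the arm or the gripper's body presses on something with over 40 N, if the wrist force passes 120 N, or if a joint passes its speed limit or range.

## Working session

There is one attempt and no reset: what is moved stays moved. The work goes in short steps, Python scripts to look and compute and a tool call to move; the robot and the scene stay as the last step left them, time stands still between calls to the robot, and variables do not carry over. Pictures are saved under pics/ and viewed, about 8 in all and at most 12, crops included, and the job is handed in when it is done.

Besides the shell and the picture viewer there is one more tool, called after "Request:" as a command line: name --argument value ..., lists and objects as JSON in quotes. apply_moves: Moves the arm, as the interface text tells. Its arguments: {"type":"object","properties":{"moves":{"type":"array","items":{"type":"array","items":{"type":"array","items":{"type":"number"}}}},"force":{"type":"number"}},"required":["moves"]}

```bash
mkdir -p pics; cat > h.py <<'E'
import numpy as np, cv2
from plant import ctrl
from scipy.spatial.transform import Rotation as R
def snap(n,f):
    c=ctrl.get_calibration(n); im=ctrl.read_camera(n); cv2.imwrite('pics/'+f+'.png',im[:,:,::-1]); np.savez('pics/'+f,K=c['camera_matrix'],T=c['cam_to_world']); return im
def ray(f,u,v,fish=False):
    d=np.load('pics/'+f+'.npz');K,T=d['K'],d['T']
    x=(u-K[0,2])/K[0,0];y=(v-K[1,2])/K[1,1]
    if fish:
        r=np.hypot(x,y);s=np.sin(r)/max(r,1e-9);c=np.array([x*s,-y*s,-np.cos(r)])
    else: c=np.array([x,-y,-1.])
    return T[:3,3],T[:3,:3]@c
def at(f,u,v,z,fish=False):
    o,d=ray(f,u,v,fish);return o+d*(z-o[2])/d[2]
def proj(f,p):
    d=np.load('pics/'+f+'.npz');K,T=d['K'],d['T'];q=T[:3,:3].T@(np.array(p)-T[:3,3]);return K[0,2]-K[0,0]*q[0]/q[2],K[1,2]+K[1,1]*q[1]/q[2]
E
python3 - <<'E'
from h import *
for n in('top','scene'):
    im=snap(n,n+'0');c=ctrl.get_calibration(n);print(n,c)
    cv2.imwrite(f'pics/{n}0b.png',cv2.resize(im[:,:,::-1],(800,600),interpolation=cv2.INTER_CUBIC))
print(ctrl.get_state())
E
```

```text
top {'camera_matrix': array([[408.20808559,   0.        , 284.31355792],
       [  0.        , 408.20808559, 209.84970877],
       [  0.        ,   0.        ,   1.        ]]), 'cam_to_world': array([[ 0.02302695,  0.9826353 , -0.18411308,  0.28987032],
       [-0.99962571,  0.01990951, -0.01876319, -0.09386261],
       [-0.01477177,  0.18447623,  0.98272596,  1.54444395],
       [ 0.        ,  0.        ,  0.        ,  1.        ]])}
scene {'camera_matrix': array([[381.02195556,   0.        , 275.42803642],
       [  0.        , 381.02195556, 211.69607089],
       [  0.        ,   0.        ,   1.        ]]), 'cam_to_world': array([[-0.87839297, -0.2499744 ,  0.40735561,  0.93351538],
       [ 0.47788368, -0.47234933,  0.74061684,  0.63796935],
       [ 0.0072789 ,  0.84522122,  0.53436701,  0.68764271],
       [ 0.        ,  0.        ,  0.        ,  1.        ]])}
{'time': 0.1, 'qpos': array([ 1.13894709e+00,  2.87115830e-01,  1.57806740e+00,  1.90642142e-05,
        1.27862758e+00, -1.49967699e-01]), 'dq': array([-0.00205645, -0.00261   , -0.0042572 , -0.00044457, -0.00481733,
        0.00170606]), 'joint_efforts': array([-2.10963103e-04, -4.07297158e+01, -2.93698096e+01, -2.02568472e-04,
        3.38442915e-03, -4.58784797e-06]), 'eef_pos': array([0.18744603, 0.64781064, 0.23003975]), 'tcp_rot': array([ 1.40477257e-01,  9.90083284e-01, -1.05985985e-03, -3.26849922e-04]), 'contact_force': array([ 0.54110719, -0.03651483,  0.54220378]), 'wrist_torque': array([-0.01362764,  0.00791699,  0.01342846]), 'opening': 0.9977869127483099}
```

View pics/top0b.png

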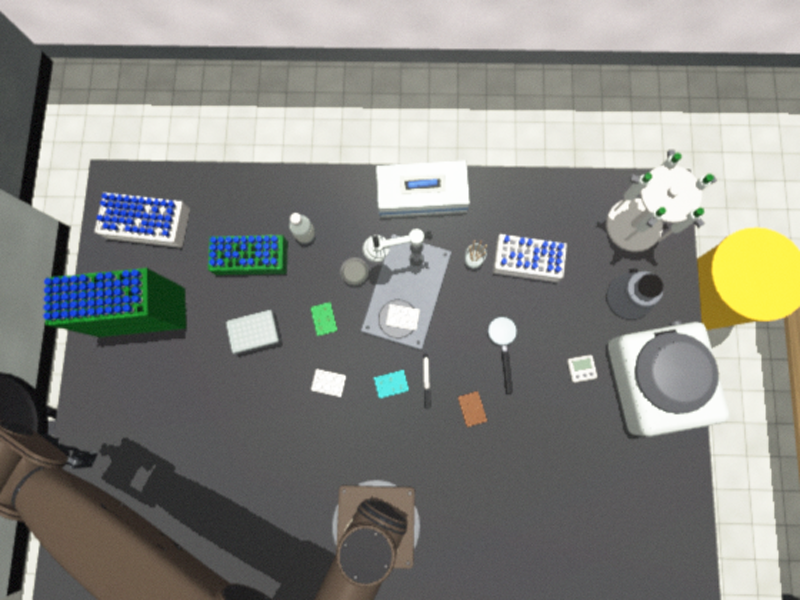

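View pics/scene0b.png

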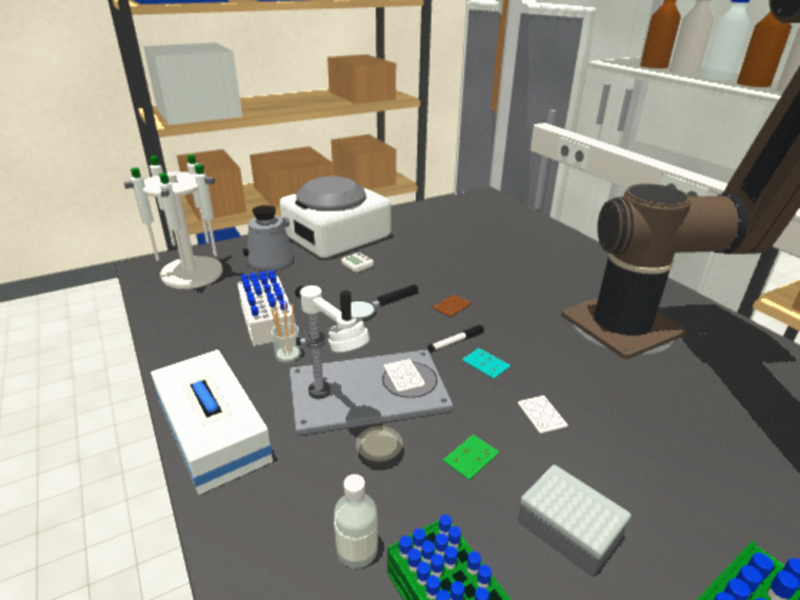

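```bash
python3 - <<'E'
from h import *
im=cv2.imread('pics/top0.png')
c=im[150:290,240:400];cv2.imwrite('pics/t1.png',cv2.resize(c,(800,700),interpolation=cv2.INTER_CUBIC)[:600])
im=cv2.imread('pics/scene0.png')
c=im[190:310,190:350];cv2.imwrite('pics/s1.png',cv2.resize(c,(800,600),interpolation=cv2.INTER_CUBIC))
E
```

```text
(no output)
```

View pics/t1.png

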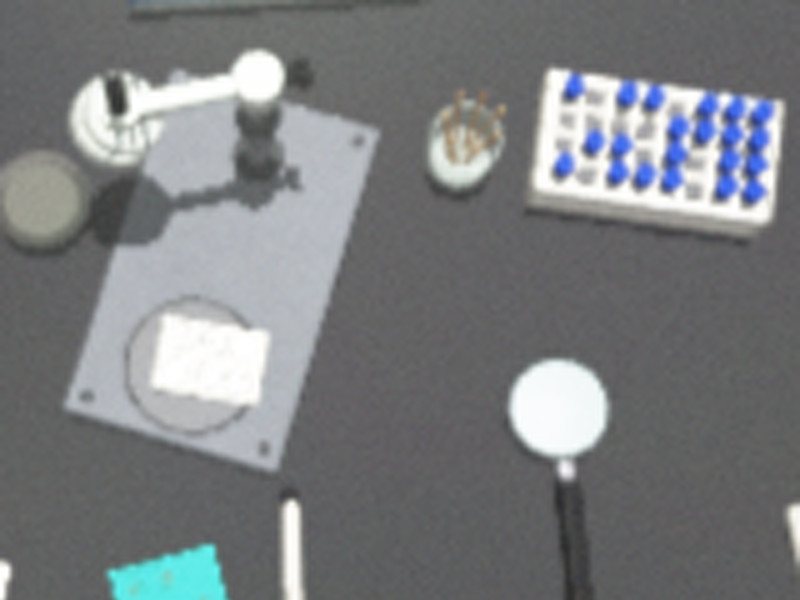

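View pics/s1.png

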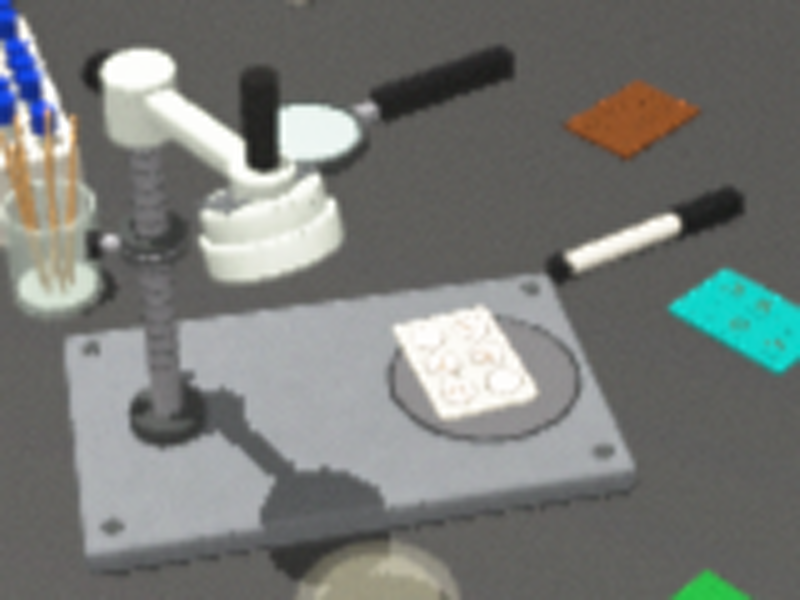

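```bash
python3 - <<'E'
from h import *
T=lambda x,y,z:at('top0',240+x/5-.4,150+y/5-.4,z)
S=lambda x,y,z:at('scene0',190+x/5-.4,190+y/5-.4,z)
np.set_printoptions(precision=4,suppress=True)
print('pole',T(258,72,.234),S(140,68,.234))
b=[T(*p,.018) for p in((380,130),(65,408),(275,468))];bs=[S(*p,.018) for p in((65,340),(553,275),(635,470))]
print('base T',*b,'S',*bs)
d=b[2]-b[0]; print('base len',np.linalg.norm(d),'ang front',np.arctan2(d[1],d[0]),'w',np.linalg.norm(b[2]-b[1]))
print('centre',(b[0]+b[1])/2)
print('slide T',sum(T(*p,.022) for p in((163,313),(271,328),(259,404),(150,388)))/4,'S',sum(S(*p,.022) for p in((393,325),(485,305),(537,392),(440,418)))/4)
print('grip top',S(260,74,.274),T(116,80,.274))
print('lens',T(558,408,.01),S(310,131,.01))
print('lens handle end',at('top0',508*.7,392*.7,.02),S(508,62,.015))
for n,(u,v) in dict(m0=(426,356),m1=(428,406),spare=(328,383),timer=(582,368),jar=(476,256),tip=(253,332)).items(): print(n,at('top0',u*.7,v*.7,.01))
P=(T(258,72,.234)+S(140,68,.234))/2
for z in (.1,.11,.12,.13,.14,.15): u,v=proj('scene0',[P[0],P[1],z]);print(z,(u-189.6)*5,(v-189.6)*5)
E
```

```text
pole [ 0.6914 -0.0882  0.234 ] [ 0.688  -0.0853  0.234 ]
base T [ 0.7128 -0.1824  0.018 ] [0.4915 0.053  0.018 ] [ 0.4495 -0.1062  0.018 ] S [ 0.7136 -0.176   0.018 ] [ 0.4448 -0.0999  0.018 ] [0.4938 0.0584 0.018 ]
base len 0.2740992832948309 ang front 2.85971868958321 w 0.16463478722168784
centre [ 0.6022 -0.0647  0.018 ]
slide T [ 0.5312 -0.0561  0.022 ] S [ 0.53   -0.0548  0.022 ]
grip top [0.6671 0.0065 0.274 ] [0.6721 0.0033 0.274 ]
lens [ 0.5004 -0.3192  0.01  ] [ 0.4978 -0.3156  0.01  ]
lens handle end [ 0.3391 -0.3327  0.02  ] [ 0.3429 -0.3238  0.015 ]
m0 [ 0.4281 -0.1202  0.01  ]
m1 [ 0.2989 -0.1275  0.01  ]
spare [0.352  0.1345 0.01  ]
timer [ 0.4056 -0.5274  0.01  ]
jar [ 0.7019 -0.2511  0.01  ]
tip [0.4819 0.3409 0.01  ]
0.1 155.50709571408547 297.8024273211174
0.11 154.106138441483 281.81762843875333
0.12 152.68924265561225 265.6509725261566
0.13 151.25613480472424 249.2993383820074
0.14 149.806535041115 232.7595329686902
0.15 148.34015703894508 216.02828933363966
```

```bash
cat >> h.py <<'E'
def plan(p,ya,step=.045,n=None,hand=-1):
    s=ctrl.get_state();p0=np.array(s['eef_pos']);r0=R.from_quat(s['tcp_rot'])
    y=np.array([np.cos(ya),np.sin(ya),0]);z=np.array([0,0,-1.]);rt=R.from_matrix(np.c_[np.cross(y,z),y,z])
    rv=(rt*r0.inv()).as_rotvec();a=np.degrees(np.linalg.norm(rv));D=np.linalg.norm(np.array(p)-p0)
    n=n or int(np.ceil(max(D/step,a/8)));dp=(np.array(p)-p0)/n;r=r0;rows=[]
    for i in range(n):
        d=r.inv().apply(dp);w=np.degrees(r.inv().apply(rv/n))
        rows.append([round(float(x),4) for x in d]+[round(float(x),2) for x in w]+[hand]);r=R.from_rotvec(rv/n)*r
    print('t',s['time'],'pos',p0.round(4),'q6',s['qpos'][5].round(3),'D',D.round(3),'ang',a.round(1));print(str(rows).replace('], ','],\n'))
E
python3 -c "
from h import *
plan([.67,.004,.33],.214)"
```

```text
t 0.1 pos [0.1874 0.6478 0.23  ] q6 -0.15 D 0.811 ang 61.6
[[-0.0338, -0.0255, -0.0052, -0.01, 0.0, 3.24, -1],
[-0.0352, -0.0235, -0.0052, -0.01, 0.0, 3.24, -1],
[-0.0365, -0.0215, -0.0052, -0.01, 0.0, 3.24, -1],
[-0.0376, -0.0194, -0.0052, -0.01, 0.0, 3.24, -1],
[-0.0387, -0.0173, -0.0052, -0.01, 0.0, 3.24, -1],
[-0.0396, -0.015, -0.0052, -0.01, 0.0, 3.24, -1],
[-0.0404, -0.0128, -0.0052, -0.01, 0.0, 3.24, -1],
[-0.041, -0.0105, -0.0052, -0.01, 0.0, 3.24, -1],
[-0.0416, -0.0081, -0.0052, -0.01, 0.0, 3.24, -1],
[-0.042, -0.0058, -0.0052, -0.01, 0.0, 3.24, -1],
[-0.0422, -0.0034, -0.0053, -0.01, 0.0, 3.24, -1],
[-0.0423, -0.001, -0.0053, -0.01, 0.0, 3.24, -1],
[-0.0423, 0.0014, -0.0053, -0.01, 0.0, 3.24, -1],
[-0.0422, 0.0038, -0.0053, -0.01, 0.0, 3.24, -1],
[-0.0419, 0.0062, -0.0053, -0.01, 0.0, 3.24, -1],
[-0.0415, 0.0085, -0.0053, -0.01, 0.0, 3.24, -1],
[-0.0409, 0.0109, -0.0053, -0.01, 0.0, 3.24, -1],
[-0.0402, 0.0132, -0.0053, -0.01, 0.0, 3.24, -1],
[-0.0394, 0.0154, -0.0053, -0.01, 0.0, 3.24, -1]]
```

Request:
apply_moves --moves '[[[-0.034,-0.025,-0.012,0,0,3.2,-1],[-0.035,-0.023,-0.012,0,0,3.2,-1],[-0.036,-0.021,-0.012,0,0,3.2,-1],[-0.038,-0.019,-0.012,0,0,3.2,-1],[-0.039,-0.017,-0.012,0,0,3.2,-1],[-0.04,-0.015,-0.012,0,0,3.2,-1],[-0.04,-0.013,-0.012,0,0,3.2,-1],[-0.041,-0.01,-0.012,0,0,3.2,-1],[-0.042,-0.008,-0.005,0,0,3.2,-1],[-0.042,-0.006,0,0,0,3.2,-1],[-0.042,-0.003,0,0,0,3.2,-1],[-0.042,-0.001,0,0,0,3.2,-1]]]'

```text
time: 1.3
eef_pos: [0.4967, 0.2285, 0.3282]
tcp_rot: [0.466, 0.885, -0.007, -0.001]
contact_force: [-0.0, 0.5, -0.7]
opening: 1.001
```

```bash
python3 -c "
from h import *
plan([.67,.004,.33],.214)"
```

```text
t 1.3 pos [0.4967 0.2285 0.3282] q6 -0.35 D 0.284 ang 22.2
[[-0.0405, 0.0022, -0.0001, -0.09, 0.06, 3.17, -1],
[-0.0403, 0.0045, -0.0001, -0.09, 0.06, 3.17, -1],
[-0.04, 0.0067, -0.0001, -0.09, 0.06, 3.17, -1],
[-0.0395, 0.0089, -0.0002, -0.09, 0.06, 3.17, -1],
[-0.039, 0.0111, -0.0002, -0.09, 0.06, 3.17, -1],
[-0.0383, 0.0132, -0.0002, -0.09, 0.06, 3.17, -1],
[-0.0375, 0.0153, -0.0002, -0.09, 0.06, 3.17, -1]]
```

Request:
apply_moves --moves '[[[-0.0405,0.002,0,0,0,3.2,-1],[-0.04,0.0045,0,0,0,3.2,-1],[-0.04,0.007,0,0,0,3.2,-1],[-0.0395,0.009,0,0,0,3.2,-1],[-0.039,0.011,0,0,0,3.2,-1],[-0.038,0.013,0,0,0,3.2,-1],[-0.0375,0.015,0,0,0,3.2,-1],[0,0,0,0,0,0,-1]]]'

```text
time: 2.1
eef_pos: [0.6727, -0.0128, 0.3229]
tcp_rot: [0.638, 0.77, -0.009, -0.002]
contact_force: [-0.8, 0.2, -1.3]
opening: 1.0
```

```bash
python3 - <<'E'
from h import *
im=snap('wrist','w1')
cv2.imwrite('pics/w1b.png',cv2.resize(im[:,:,::-1],(800,600),interpolation=cv2.INTER_CUBIC))
print(ctrl.get_calibration('wrist'))
plan([.67,.004,.236],.214)
E
```

```text
{'camera_matrix': array([[325.1922621 ,   0.        , 273.32995212],
       [  0.        , 325.1922621 , 208.49279665],
       [  0.        ,   0.        ,   1.        ]]), 'cam_to_world': array([[ 0.98178077, -0.18583858, -0.03962996,  0.66025597],
       [ 0.18901956,  0.93380725,  0.30376905,  0.06594452],
       [-0.01944527, -0.30572545,  0.95192113,  0.46405764],
       [ 0.        ,  0.        ,  0.        ,  1.        ]])}
t 2.15 pos [ 0.6717 -0.0108  0.3229] q6 -0.35 D 0.088 ang 1.8
[[0.0077, 0.0014, 0.0434, -0.53, 0.19, -0.71, -1],
[0.0076, 0.0011, 0.0434, -0.53, 0.19, -0.71, -1]]
```

View pics/w1b.png

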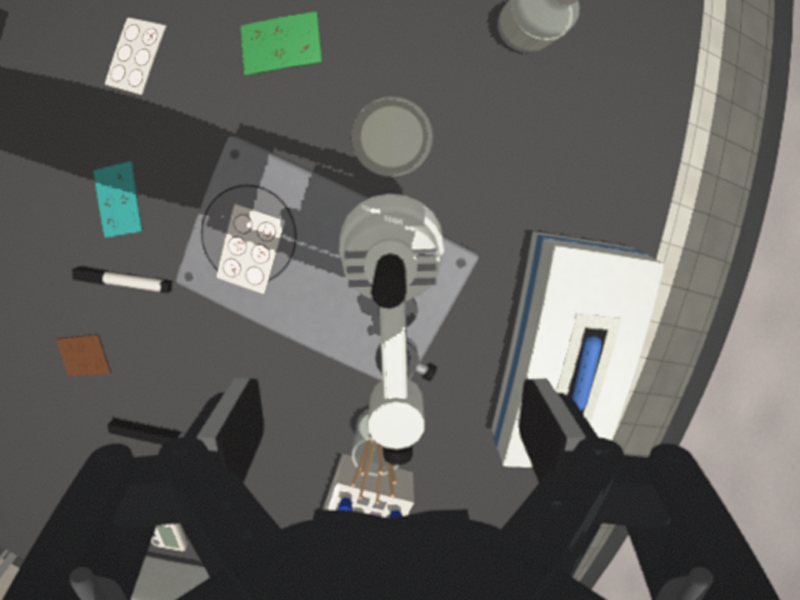

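```bash
python3 - <<'E'
from h import *
np.set_printoptions(precision=4,suppress=True)
W=lambda x,y,z:at('w1',x*.7,y*.7,z,True)
print('peg',W(388,293,.274),'pole',W(396,424,.234),'slide',sum(W(*p,.022) for p in((235,206),(284,216),(266,293),(217,282)))/4)
print([W(*p,.018) for p in((480,257),(178,280),(232,137))])
print('tcp fwd', R.from_quat(ctrl.get_state()['tcp_rot']).apply([0,0,1]))
E
```

```text
peg [0.6678 0.0052 0.274 ] pole [ 0.6886 -0.0852  0.234 ] slide [ 0.5311 -0.0552  0.022 ]
[array([ 0.7592, -0.0199,  0.018 ]), array([ 0.4505, -0.1033,  0.018 ]), array([0.4958, 0.0545, 0.018 ])]
tcp fwd [-0.0166 -0.0102 -0.9998]
```

Request:
apply_moves --moves '[[[0.01,0.001,0.03,-0.5,0.2,-0.9,-1],[0.008,0,0.028,-0.5,0.2,-0.9,-1],[0,0,0.02,0,0,-0.5,-1],[0,0,0.01,0,0,0,-1]]]'

```text
time: 2.55
eef_pos: [0.6674, 0.0106, 0.2344]
tcp_rot: [0.62, 0.785, 0.002, 0.0]
contact_force: [-0.5, 0.7, 0.5]
opening: 1.0
```

```bash
python3 - <<'E'
from h import *
plan([.668,.005,.236],.227)
E
```

```text
t 2.55 pos [0.6674 0.0106 0.2344] q6 -0.372 D 0.006 ang 0.5
[[-0.0056, -0.0007, -0.0016, 0.18, -0.09, 0.43, -1]]
```

Request:
apply_moves --moves '[[[-0.0055,-0.0007,-0.0016,0,0,0,1],[0,0,0,0,0,0,1],[0,0,0,0,0,0,1],[0,0,0,0,0,0,1],[0,0,0,0,0,0,1],[0,0,0,0,0,0,1],[0,0,0,0,0,0,1],[0,0,0,0,0,0,1]]]' --force 30

```text
time: 3.35
eef_pos: [0.6676, 0.0066, 0.2386]
tcp_rot: [0.619, 0.786, 0.002, 0.001]
contact_force: [-0.1, 0.1, -1.5]
opening: 0.176
```

```bash
python3 - <<'E'
from h import *
plan([.668,.005,.236],.227)
E
```

```text
t 3.35 pos [0.6676 0.0066 0.2386] q6 -0.381 D 0.003 ang 0.6
[[-0.0016, -0.0, 0.0026, 0.27, -0.09, 0.55, -1]]
```

Request:
apply_moves --moves '[[[-0.0005,-0.01,0,0,0,-6,1],[-0.0005,-0.01,0,0,0,-6,1],[-0.0005,-0.01,0,0,0,-6,1],[-0.0005,-0.01,0,0,0,-6,1],[-0.0005,-0.01,0,0,0,-6,1],[0,0,0,0,0,0,1]]]'

```text
time: 3.95
eef_pos: [0.6231, -0.0164, 0.2386]
tcp_rot: [0.388, 0.922, 0.003, 0.001]
contact_force: [-1.8, -2.1, -0.3]
opening: 0.177
```

```bash
python3 - <<'E'
from h import *
s=ctrl.get_state();d=s['eef_pos'][:2]-[.689,-.0857];print(np.hypot(*d),np.arctan2(d[1],d[0]));y=R.from_quat(s['tcp_rot']).apply([0,1,0]);print(y,np.arctan2(y[1],y[0]),s['contact_force'])
E
```

```text
0.09557495511936807 2.3310440490623012
[0.71490175 0.69919031 0.00695659] 0.7742880044919328 [-1.79329393 -2.0996045  -0.29000421]
```

Request:
apply_moves --moves '[[[-0.0005,-0.01,0,0,0,-6,1],[-0.0005,-0.01,0,0,0,-6,1],[-0.0005,-0.01,0,0,0,-6,1],[-0.0005,-0.01,0,0,0,-6,1],[-0.0005,-0.01,0,0,0,-6,1],[-0.0005,-0.009,0,0,0,-5,1],[0,0,0,0,0,0,1]]]'

```text
time: 4.65
eef_pos: [0.5942, -0.0651, 0.2386]
tcp_rot: [0.09, 0.996, 0.006, -0.002]
contact_force: [-2.5, -4.0, -0.6]
opening: 0.178
```

```bash
python3 - <<'E'
from h import *
s=ctrl.get_state();d=s['eef_pos'][:2]-[.689,-.0857];print(np.hypot(*d),np.arctan2(d[1],d[0]));y=R.from_quat(s['tcp_rot']).apply([0,1,0]);print(y,np.arctan2(y[1],y[0]),s['contact_force'])
E
```

```text
0.0970341047376193 2.9277100181248183
[0.17967607 0.98366751 0.01071209] 1.3901286942939806 [-2.46294744 -3.98491689 -0.60935339]
```

Request:
apply_moves --moves '[[[-0.0005,-0.003,0,0,0,-1,1],[0,0,0,0,0,0,1],[0,0,0,0,0,0,-1],[0,0,0,0,0,0,-1],[0,0,0,0,0,0,-1],[0,0,0,0,0,0,-1],[0,0,-0.03,0,0,0,-1],[0,0,-0.04,0,0,0,-1],[0.04,0,-0.03,0,0,0,-1],[0.04,0,0,0,0,0,-1],[0.03,0,0,0,0,0,-1],[0,0,0,0,0,0,-1]]]'

```text
time: 5.85
eef_pos: [0.4864, -0.0487, 0.3437]
tcp_rot: [0.085, 0.996, 0.007, 0.001]
contact_force: [0.2, -0.3, -0.4]
opening: 1.001
```

```bash
python3 - <<'E'
from h import *
a=snap('top','top1');b=snap('scene','scene1')
f=lambda im,y,x:cv2.resize(im[y:y+120,x:x+160,::-1],(800,600),interpolation=cv2.INTER_CUBIC)
cv2.imwrite('pics/s2.png',f(b,190,190));cv2.imwrite('pics/t2.png',f(a,150,240))
s=ctrl.get_state();print(s['eef_pos'],s['opening'],s['qpos'])
E
```

```text
[ 0.48817828 -0.04933405  0.34299246] 0.9981988943691786 [-0.31542291 -0.19819615  1.87729589  0.01469277  1.46368109 -1.71789923]
```

View pics/s2.png

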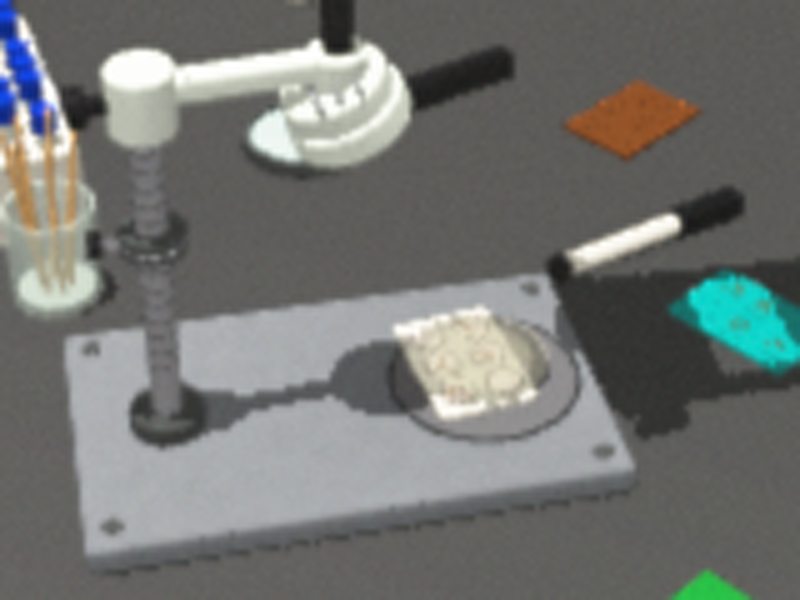

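```bash
python3 - <<'E'
from h import *
im=cv2.imread('pics/scene1.png')[225:255,205:245]
cv2.imwrite('pics/c1.png',cv2.resize(im,(800,600),interpolation=cv2.INTER_CUBIC))
P=[.689,-.0857]
for z in (.12,.13,.135,.14,.145,.15): u,v=proj('scene1',P+[z]);print(z,(u+.5-205)*20,(v+.5-225)*20)
plan([.42,-.322,.15],1.637)
E
```

```text
0.12 321.380008568633 367.5546677842982
0.13 315.6938915744638 302.1302895718168
0.135 312.82635243666164 269.1364265747933
0.14 309.9423049592639 235.9526188660277
0.145 307.0416061736893 202.57722145113917
0.15 304.1241114556925 169.00857028570442
t 5.95 pos [ 0.4882 -0.0493  0.343 ] q6 -1.718 D 0.341 ang 13.6
[[0.0027, -0.0354, 0.0236, 0.1, 0.02, -1.69, -1],
[0.0037, -0.0352, 0.0237, 0.1, 0.02, -1.69, -1],
[0.0047, -0.0351, 0.0237, 0.1, 0.02, -1.69, -1],
[0.0057, -0.0349, 0.0238, 0.1, 0.02, -1.69, -1],
[0.0068, -0.0347, 0.0239, 0.1, 0.02, -1.69, -1],
[0.0078, -0.0344, 0.0239, 0.1, 0.02, -1.69, -1],
[0.0088, -0.0341, 0.024, 0.1, 0.02, -1.69, -1],
[0.0098, -0.0338, 0.0241, 0.1, 0.02, -1.69, -1]]
```

View pics/c1.png

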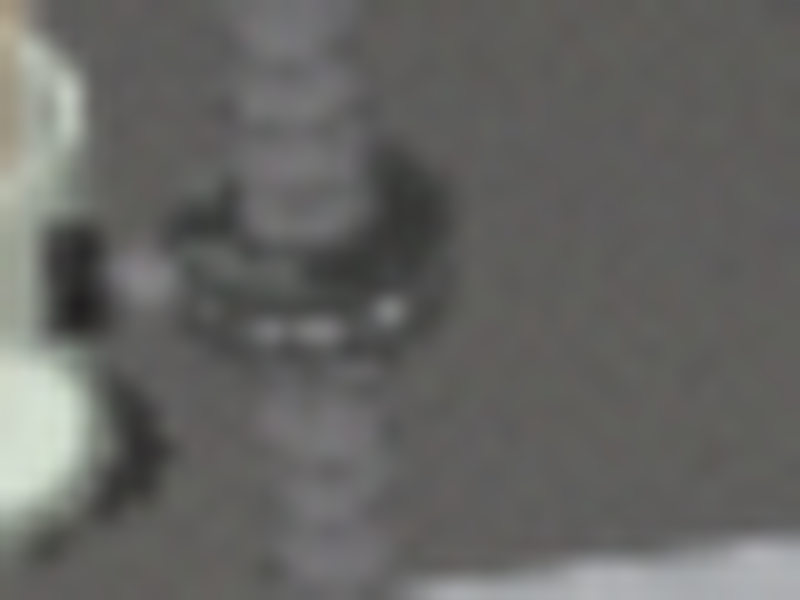

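```bash
python3 - <<'E'
from h import *
P=np.array([.689,-.0857])
for z in (.125,.128,.13,.132,.135,.138):
    r=[]
    for h in(-.006,0,.006):
        q=[(proj('scene1',[P[0]+.017*np.cos(t),P[1]+.017*np.sin(t),z+h])[1]+.5-225)*20 for t in np.linspace(0,6.28,60)];r+=[round(min(q)),round(max(q))]
    print(z,r)
E
```

```text
0.125 [292, 459, 253, 419, 214, 380]
0.128 [273, 439, 234, 399, 195, 360]
0.13 [260, 426, 221, 386, 181, 346]
0.132 [247, 413, 208, 373, 168, 333]
0.135 [227, 393, 188, 353, 148, 313]
0.138 [208, 373, 168, 333, 129, 293]
```

Request:
apply_moves --moves '[[[0.003,-0.035,0.023,0,0,-1.7,-1],[0.004,-0.035,0.023,0,0,-1.7,-1],[0.005,-0.035,0.023,0,0,-1.7,-1],[0.006,-0.035,0.023,0,0,-1.7,-1],[0.007,-0.035,0.023,0,0,-1.7,-1],[0.008,-0.034,0.023,0,0,-1.7,-1],[0.009,-0.034,0.023,0,0,-1.7,-1],[0.01,-0.034,0.02,0,0,-1.7,-1],[0,0,0,0,0,0,-1]]]'

```text
time: 6.85
eef_pos: [0.4278, -0.3343, 0.1485]
tcp_rot: [-0.04, 0.999, 0.008, 0.006]
contact_force: [0.4, 0.6, 0.1]
opening: 0.999
```

```bash
python3 - <<'E'
from h import *
im=snap('wrist','w2')
cv2.imwrite('pics/w2b.png',cv2.resize(im[:,:,::-1],(800,600),interpolation=cv2.INTER_CUBIC))
plan([.42,-.322,.15],1.637)
E
```

```text
t 6.9 pos [ 0.4286 -0.3331  0.1497] q6 -2.52 D 0.014 ang 1.5
[[0.0077, 0.0118, -0.0002, 0.91, 0.81, 0.85, -1]]
```

View pics/w2b.png

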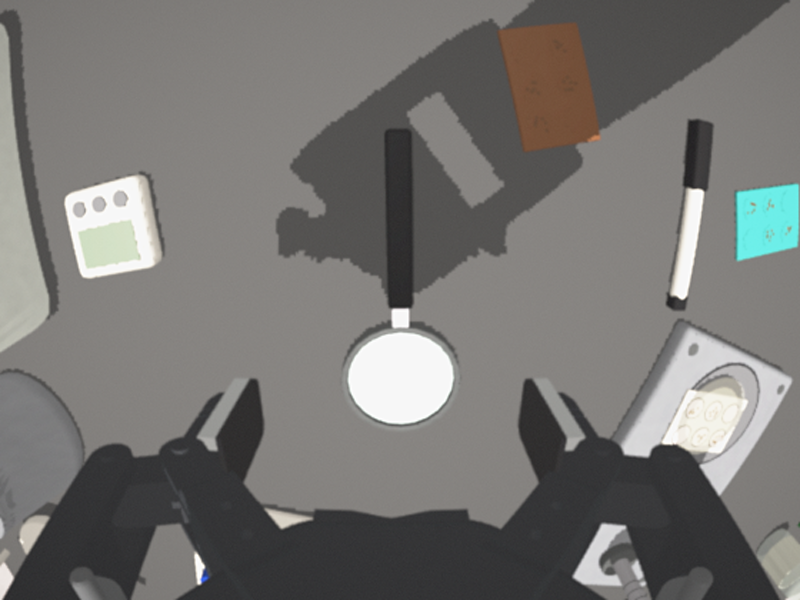

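```bash
python3 - <<'E'
from h import *
np.set_printoptions(precision=4,suppress=True)
W=lambda x,y,z:at('w2',x*.7,y*.7,z,True)
e=W(398,130,.02);n=W(400.5,305,.02);n2=W(401,318,.01);g=(W(343,378,.006)+W(459,377,.006))/2;g2=(W(401,326,.006)+W(401,429,.006))/2
print(e,n,n2,g,g2)
c=(g+g2)/2;d=e-c;d[2]=0;L=np.linalg.norm(d);d/=L;print(L,np.linalg.norm(n-c),'lens yaw',np.arctan2(-d[1],-d[0]));h=c+.08*d;print('handle',h)
ya=np.arctan2(-d[1],-d[0])+np.pi/2;print(ya)
plan([h[0],h[1],.06],ya)
E
```

```text
[ 0.3375 -0.3352  0.02  ] [ 0.4419 -0.3247  0.02  ] [ 0.4541 -0.323   0.01  ] [ 0.4995 -0.3185  0.006 ] [ 0.5016 -0.3185  0.006 ]
0.16387407442817792 0.06059519840015107 lens yaw 0.10200858576872254
handle [ 0.421  -0.3266  0.006 ]
1.672804912563619
t 6.9 pos [ 0.4286 -0.3331  0.1497] q6 -2.52 D 0.09 ang 1.7
[[0.0028, 0.0019, 0.0299, 0.3, 0.27, -0.4, -1],
[0.0026, 0.0021, 0.0299, 0.3, 0.27, -0.4, -1],
[0.0025, 0.0022, 0.0299, 0.3, 0.27, -0.4, -1]]
```

Request:
apply_moves --moves '[[[0.003,0.002,0.03,0.3,0.3,-0.4,-1],[0.003,0.002,0.03,0.3,0.3,-0.4,-1],[0.002,0.002,0.03,0.3,0.3,-0.4,-1],[0,0,0,0,0,0,-1]]]'

```text
time: 7.3
eef_pos: [0.4259, -0.3279, 0.06]
tcp_rot: [-0.051, 0.999, -0.002, 0.002]
contact_force: [-1.3, 0.7, -0.9]
opening: 0.998
```

```bash
python3 - <<'E'
from h import *
plan([.421,-.3266,.004],1.673)
E
```

```text
t 7.3 pos [ 0.4259 -0.3279  0.06  ] q6 -2.518 D 0.056 ang 0.3
[[0.0025, 0.001, 0.028, -0.13, 0.1, -0.0, -1],
[0.0024, 0.0009, 0.028, -0.13, 0.1, -0.0, -1]]
```

Request:
apply_moves --moves '[[[0.002,0.001,0.025,0,0,0,-1],[0.002,0.001,0.02,0,0,0,-1],[0.001,0,0.01,0,0,0,-1],[0,0,0,0,0,0,-1]]]'

```text
time: 7.7
eef_pos: [0.4278, -0.3288, 0.0104]
tcp_rot: [-0.052, 0.999, -0.006, 0.006]
contact_force: [0.1, -0.6, 0.0]
opening: 0.999
```

```bash
python3 - <<'E'
from h import *
plan([.421,-.3266,.004],1.673)
E
```

```text
t 7.7 pos [ 0.4278 -0.3288  0.0104] q6 -2.521 D 0.01 ang 1.0
[[0.0066, 0.003, 0.0063, -0.73, 0.64, 0.16, -1]]
```

Request:
apply_moves --moves '[[[0.004,0.003,0.004,-0.7,0.6,0.2,-1],[0,0,0,0,0,0,-1]]]'

```text
time: 7.9
eef_pos: [0.4253, -0.3274, 0.0089]
tcp_rot: [-0.051, 0.999, -0.002, 0.001]
contact_force: [-0.9, 0.1, -0.3]
opening: 1.004
```

```bash
python3 - <<'E'
from h import *
plan([.421,-.3266,.004],1.673)
E
```

```text
t 7.9 pos [ 0.4253 -0.3274  0.0089] q6 -2.518 D 0.007 ang 0.2
[[0.0042, 0.0013, 0.0049, -0.18, 0.15, -0.03, -1]]
```

Request:
apply_moves --moves '[[[0.002,0.0013,0.005,0,0,0,-1],[0,0,0,0,0,0,1],[0,0,0,0,0,0,1],[0,0,0,0,0,0,1],[0,0,0,0,0,0,1],[0,0,0,0,0,0,1],[0,0,0,0,0,0,1],[0,0,0,0,0,0,1],[0,0,0,0,0,0,1]]]' --force 60

```text
time: 8.8
eef_pos: [0.4245, -0.3281, 0.0066]
tcp_rot: [-0.051, 0.999, -0.003, 0.003]
contact_force: [-0.4, 0.2, 0.2]
opening: 0.165
```

```bash
python3 - <<'E'
from h import *
s=ctrl.get_state();print(s['opening'],s['contact_force']);plan([.4253,-.3274,.2],1.673,hand=1)
E
```

```text
0.16466488477126978 [-0.35648754  0.19429217  0.24192979]
t 8.8 pos [ 0.4245 -0.3281  0.0066] q6 -2.52 D 0.193 ang 0.5
[[-0.0004, -0.0002, -0.0387, -0.08, 0.07, -0.01, 1],
[-0.0003, -0.0001, -0.0387, -0.08, 0.07, -0.01, 1],
[-0.0003, -0.0001, -0.0387, -0.08, 0.07, -0.01, 1],
[-0.0003, 0.0, -0.0387, -0.08, 0.07, -0.01, 1],
[-0.0002, 0.0001, -0.0387, -0.08, 0.07, -0.01, 1]]
```

Request:
apply_moves --moves '[[[0,0,-0.015,0,0,0,1],[0,0,-0.03,0,0,0,1],[0,0,-0.03,0,0,0,1],[0,0,-0.03,0,0,0,1],[0,0,-0.02,0,0,0,1],[0,0,0,0,0,0,1],[0,0,0,0,0,0,1]]]'

```text
time: 9.5
eef_pos: [0.422, -0.3252, 0.1379]
tcp_rot: [-0.051, 0.999, -0.002, 0.002]
contact_force: [-0.0, 0.1, -1.4]
opening: 0.17
```

```bash
python3 - <<'E'
from h import *
for z in (.14,.15,.16,.17,.18,.19):
  for a in (.095,.11):
    th=2.94;u,v=proj('scene1',[.689+a*np.cos(th),-.0857+a*np.sin(th),z]);print(z,a,round((u-189.6)*5),round((v-189.6)*5))
b=snap('wrist','w3');cv2.imwrite('pics/w3b.png',cv2.resize(b[:,:,::-1],(800,600),interpolation=cv2.INTER_CUBIC))
s=ctrl.get_state();print(s['opening'],s['contact_force'],s['eef_pos'],s['tcp_rot'],s['wrist_torque'])
E
```

```text
0.14 0.095 341 202
0.14 0.11 370 197
0.15 0.095 340 185
0.15 0.11 369 181
0.16 0.095 340 169
0.16 0.11 369 164
0.17 0.095 340 152
0.17 0.11 369 147
0.18 0.095 339 135
0.18 0.11 369 130
0.19 0.095 339 117
0.19 0.11 369 113
0.17332485447405 [ 1.06793669 -0.03408857 -1.34882597] [ 0.42210736 -0.3253745   0.13778104] [-0.05074055  0.99870911 -0.00179054  0.00151724] [ 0.03640921 -0.01509205 -0.0150531 ]
```

View pics/w3b.png

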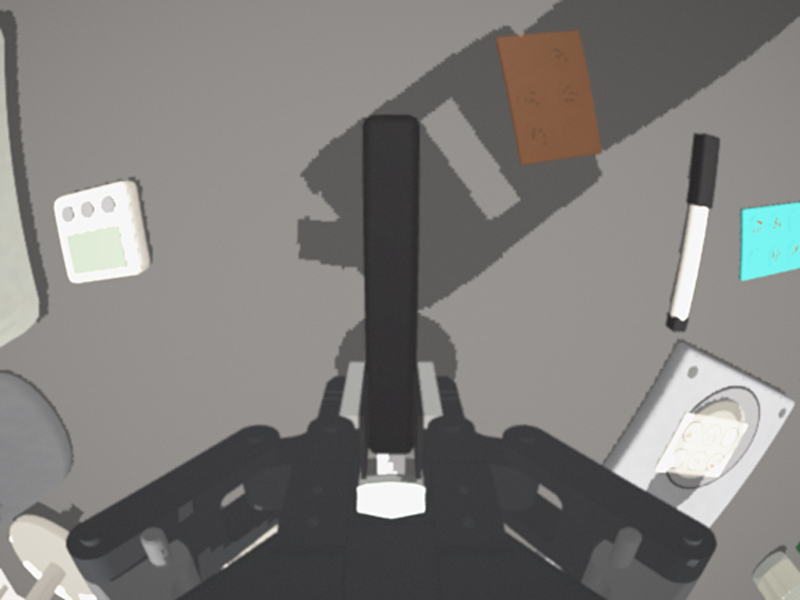

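```bash
python3 - <<'E'
from h import *
W=lambda x,y,z:at('w3',x*.7,y*.7,z,True)
for z in (.145,.148,.151,.154,.157):print(z,'L',np.linalg.norm(W(392,117,z)-W(391,450,z)),'w_end',np.linalg.norm(W(364.5,128,z)-W(419,128,z)),'w_near',np.linalg.norm(W(366,340,z)-W(416.5,340,z)), W(392,117,z),W(391,450,z))
plan([.4548,-.0631,.1375],1.673,step=.03,hand=1)
E
```

```text
0.145 L 0.10993176345353049 w_end 0.01545800918820693 w_near 0.01583244694332342 [ 0.33474785 -0.33370221  0.145     ] [ 0.44412526 -0.32267607  0.145     ]
0.148 L 0.10747725517264031 w_end 0.01511286952732478 w_near 0.015478947000192114 [ 0.33499612 -0.33367749  0.148     ] [ 0.4419314  -0.32289754  0.148     ]
0.151 L 0.10502274689175008 w_end 0.014767729866442578 w_near 0.01512544705706087 [ 0.3352444  -0.33365277  0.151     ] [ 0.43973754 -0.32311901  0.151     ]
0.154 L 0.10256823861085983 w_end 0.01442259020556043 w_near 0.014771947113929618 [ 0.33549267 -0.33362806  0.154     ] [ 0.43754368 -0.32334048  0.154     ]
0.157 L 0.10011373032996956 w_end 0.014077450544678228 w_near 0.014418447170798324 [ 0.33574094 -0.33360334  0.157     ] [ 0.43534983 -0.32356194  0.157     ]
t 9.55 pos [ 0.4221 -0.3254  0.1378] q6 -2.52 D 0.264 ang 0.3
[[-0.0066, 0.0286, -0.0001, -0.02, 0.02, -0.0, 1],
[-0.0066, 0.0286, -0.0, -0.02, 0.02, -0.0, 1],
[-0.0066, 0.0286, -0.0, -0.02, 0.02, -0.0, 1],
[-0.0066, 0.0286, -0.0, -0.02, 0.02, -0.0, 1],
[-0.0066, 0.0286, -0.0, -0.02, 0.02, -0.0, 1],
[-0.0066, 0.0286, -0.0, -0.02, 0.02, -0.0, 1],
[-0.0066, 0.0286, 0.0, -0.02, 0.02, -0.0, 1],
[-0.0066, 0.0286, 0.0, -0.02, 0.02, -0.0, 1],
[-0.0066, 0.0286, 0.0, -0.02, 0.02, -0.0, 1]]
```

Request:
apply_moves --moves '[[[-0.004,0.015,0,0,0,0,1],[-0.0066,0.028,0,0,0,0,1],[-0.0066,0.028,0,0,0,0,1],[-0.0066,0.028,0,0,0,0,1],[-0.0066,0.028,0,0,0,0,1],[-0.0066,0.028,0,0,0,0,1],[-0.0066,0.028,0,0,0,0,1],[-0.0066,0.028,0,0,0,0,1],[-0.0066,0.028,0,0,0,0,1],[-0.004,0.015,0,0,0,0,1],[0,0,0,0,0,0,1],[0,0,0,0,0,0,1]]]'

```text
time: 10.75
eef_pos: [0.4446, -0.0411, 0.1193]
tcp_rot: [-0.051, 0.999, 0.01, -0.014]
contact_force: [0.1, -0.3, -2.3]
opening: 0.167
```

```bash
python3 - <<'E'
from h import *
plan([.4548,-.0631,.1375],1.673,step=.03,hand=1)
b=snap('scene','scene3');cv2.imwrite('pics/s3.png',cv2.resize(b[190:310,190:350,::-1],(800,600),interpolation=cv2.INTER_CUBIC));b=snap('top','top3')
E
```

```text
t 10.75 pos [ 0.4446 -0.0411  0.1193] q6 -2.003 D 0.03 ang 2.0
[[-0.0037, -0.0112, -0.0095, 0.64, -0.8, -0.01, 1],
[-0.0038, -0.0113, -0.0093, 0.64, -0.8, -0.01, 1]]
```

View pics/s3.png

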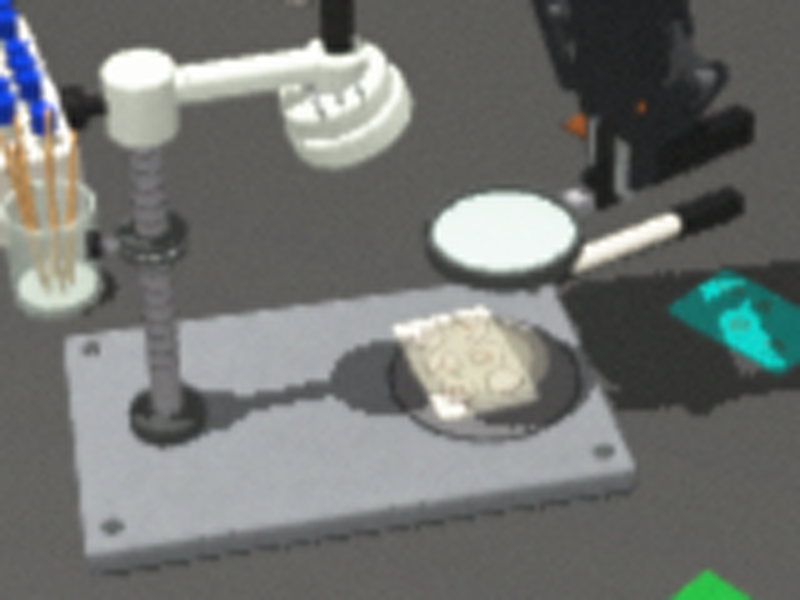

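Request:
apply_moves --moves '[[[-0.004,-0.011,-0.0095,0.6,-0.8,0,1],[-0.004,-0.011,-0.0095,0.6,-0.8,0,1],[0,0,0,0,0,0,1],[0,0,0,0,0,0,1]]]'

```text
time: 11.25
eef_pos: [0.4567, -0.0682, 0.1403]
tcp_rot: [-0.048, 0.999, -0.001, 0.002]
contact_force: [-0.1, -1.1, -1.6]
opening: 0.166
```

```bash
python3 - <<'E'
from h import *
plan([.4548,-.0631,.1375],1.673,step=.03,hand=1)
E
```

```text
t 11.25 pos [ 0.4567 -0.0682  0.1403] q6 -2.035 D 0.006 ang 0.5
[[0.0014, 0.0052, 0.0028, -0.12, 0.24, -0.37, 1]]
```

Request:
apply_moves --moves '[[[0.001,0.004,0.0022,0,0,-0.3,1],[0,0,0,0,0,0,1],[0,0,0,0,0,0,1]]]'

```text
time: 11.55
eef_pos: [0.4551, -0.0645, 0.1381]
tcp_rot: [-0.05, 0.999, -0.001, 0.002]
contact_force: [0.2, -0.2, -0.6]
opening: 0.166
```

```bash
python3 - <<'E'
from h import *
plan([.4548,-.0631,.1375],1.673,step=.03,hand=1)
b=snap('scene','scene4');a=snap('top','top4')
f=lambda im,y,x:cv2.resize(im[y:y+60,x:x+80,::-1],(400,300),interpolation=cv2.INTER_CUBIC)
im=np.hstack([f(b,215,260),f(a,195,245)])
cv2.imwrite('pics/st4.png',im)
E
```

```text
t 11.55 pos [ 0.4551 -0.0645  0.1381] q6 -2.033 D 0.002 ang 0.3
[[0.0002, 0.0014, 0.0006, -0.11, 0.25, -0.13, 1]]
```

View pics/st4.png

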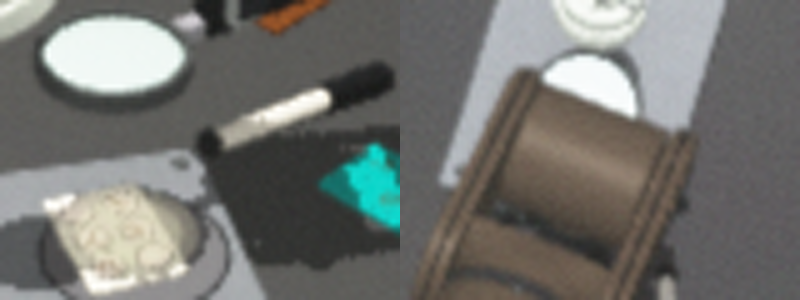

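```bash
python3 - <<'E'
from h import *
t=np.linspace(0,6.28,200)
for z in (.130,.134,.138):
    C=[.5313,-.0567]
    for n,x,y in(('scene4',260,215),('top4',245,195)):
        q=np.array([proj(n,[C[0]+.041*np.cos(a),C[1]+.041*np.sin(a),z+h]) for a in t for h in(-.006,.006)]);q=(q+.5-[x,y])*5
        print(z,n,'l,t',q.min(0).round(),'r,b',q.max(0).round())
E
```

```text
0.13 scene4 l,t [33. 16.] r,b [194. 126.]
0.13 top4 l,t [125.  51.] r,b [242. 168.]
0.134 scene4 l,t [33.  9.] r,b [194. 120.]
0.134 top4 l,t [125.  49.] r,b [242. 168.]
0.138 scene4 l,t [33.  3.] r,b [195. 113.]
0.138 top4 l,t [125.  48.] r,b [242. 167.]
```

```bash
python3 - <<'E'
from h import *
s=ctrl.get_state();print(s['time'],s['eef_pos'],s['dq'].round(3),s['opening']);print(ctrl.sign_off())
E
```

```text
11.65 [ 0.45498742 -0.06442799  0.13792478] [ 0.001 -0.    -0.003 -0.001 -0.002  0.   ] 0.16860834916732395
the job is handed in; nothing more can be done
None
```

I swung the lamp onto the test slide and let go of it. I then picked up the hand lens by its handle and handed in at 11.65 s, still holding it level over the slide. The hand-in reports no verdict, so the figures below are my own last checks.

- **Lamp:** the pool of light lies on the slide. I estimate its middle about 9 mm past the slide's centre (limit 25 mm).
- **Lens position:** the rim's outline in the scene picture, and what shows of it in the top picture, match a glass centre about 2 mm from the slide's centre (limit 15 mm).
- **Lens height:** the picture puts the glass at about 0.1365 m, and the arm's reading at about 0.137 m. I read the collar groove at 0.137–0.138 m, so they agree within about 2 mm (limit 8 mm).
- **Level and still:** the tool was within about 0.3° of vertical and the joints were at rest. I did not measure the lens's own tilt directly, but its handle looked level in the wrist picture.
- **Slide and bystanders:** the slide looked unmoved in the pictures, and the arm touched none of the other things.

One check disagreed: an earlier wrist picture suggested the lens sat up to 5 mm lower in the fingers. I went with the scene picture, because the same camera also gave the collar height.

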